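# Stack a spring-washer pack on its arbor and close the keeper

## Task

One of the four conical spring washers is already on the arbor; lower the other three over it, without dropping them, so that the faces alternate all the way up (domed side up, hollow side up, and so on), each fully down on the one below; keep each washer the way up it lies on the board. Then swing the yellow keeper fully home over the finished stack and let go. Do not disturb the jar, wrench or hammer.

Things in the scene. Friction and masses are not known exactly. Their poses are not given: they have to be found in the camera images.
- domed_1_mid (a point): Steel conical spring washer, 64 mm outside, 34 mm bore, 13 mm high, 140 g (rim and bore walls 6 mm high, 5 mm flat lands), lying domed side up: rim at the bottom (0 to 6 mm above its underside), bore edge at the top; plain grey steel from above. Starts on the arbor or on a pad of the board. Point: its centre, 6.5 mm above its underside; z up.
- domed_2_mid (a point): Steel conical spring washer, 64 mm outside, 34 mm bore, 13 mm high, 140 g (rim and bore walls 6 mm high, 5 mm flat lands), lying domed side up: rim at the bottom (0 to 6 mm above its underside), bore edge at the top; plain grey steel from above. Starts on the arbor or on a pad of the board. Point: its centre, 6.5 mm above its underside; z up.
- dished_1_mid (a point): Steel conical spring washer, 64 mm outside, 34 mm bore, 13 mm high, 140 g (rim and bore walls 6 mm high, 5 mm flat lands), lying hollow side up: bore edge at the bottom, rim at the top (7 to 13 mm above its underside); orange hollow face from above. Starts on the arbor or on a pad of the board. Point: its centre, 6.5 mm above its underside; z up.
- dished_2_mid (a point): Steel conical spring washer, 64 mm outside, 34 mm bore, 13 mm high, 140 g (rim and bore walls 6 mm high, 5 mm flat lands), lying hollow side up: bore edge at the bottom, rim at the top (7 to 13 mm above its underside); orange hollow face from above. Starts on the arbor or on a pad of the board. Point: its centre, 6.5 mm above its underside; z up.
- arbor_foot (a point): Point on the axis of the upright brass arbor where the lowest washer rests: top of a steel foot, 64 mm square, 20 mm above the bench. The arbor is 30 mm in diameter and rises 66 mm above this point, its top 7 mm tapered to 20 mm. Four alternating washers stand 52 mm high. x points from the arbor to the keeper's pivot, 90 mm away; z up. Fixed, on a blue base plate 190 x 120 x 12 mm.
- keeper_pivot (a point): the vertical hinge axis of the keeper, at the keeper plate's height (78 mm above the bench), 90 mm from the arbor's axis; its post is 22 mm in diameter and ends 87 mm above the bench. Axes as arbor_foot: -x points to the arbor.
- keeper_knob (a point): grip point on the upright red knob of the keeper, 104 mm above the bench. The knob is 20 mm in diameter, from 81 to 121 mm above the bench, 45 mm from the pivot axis towards the fork.
- keeper (a joint): Angle of the yellow forked keeper, which swings level 75 to 81 mm above the bench. 0 = fully home at its stop: arm pointing from pivot to arbor, fork round the arbor, 3 mm above a correct stack. Grows as it opens, clockwise from above (towards the fixture's +y side), to 2.1 rad; starts at 1.4 to 1.8. Stays where it is left (1 to 2 N at the knob to move it).
- board: plywood stock board, 235 x 250 x 12 mm, with three black rubber crosses, 60 mm across and 8 mm high, as pads (tops 20 mm above the bench), 130 mm apart, one washer centred on each; fixed. Origin on the bench under its middle.
- grease_jar: bystander: jar, 64 mm in diameter, 75 mm high, origin under its middle.
- wrench: bystander: steel wrench, 190 mm long, lying on the bench.
- hammer: bystander: hammer, 270 mm long, lying on the bench.
Not all that is in view belongs to the job. What is shaped like the part that bears dished_1_mid but pink is not meant. There is more than one size of the part that bears arbor_foot; the job needs the larger.

How it is judged:
By the outcome, as a careful person would: the job done as asked, in the order asked, and still so for the second after the job is handed in, with the robot touching nothing.
It also fails if it takes over 69 s, if anything falls off the work surface, if the arm or the gripper's body presses on something with over 40 N, if the wrist force passes 120 N, or if a joint passes its speed limit or range.

## Robot

A 6-joint arm with a two-finger parallel gripper is mounted at the origin on the work surface. World frame = base frame: x ahead of the robot, y to its left, z up, the work surface at z = 0. Lengths are in mm, angles in rad, forces in N, time in s.
With the tool pointing down it reaches from about 275 to 750 mm from the base axis. Payload 10.2 kg.
Tool frame: the origin (TCP) lies at the very end of the fingers, on their centre line; the grasp point (between the pads) lies ctrl.grip_depth behind it (ctrl.grip_depth is the distance from the TCP to the grasp point, in mm); z points along the fingers, y is the direction in which the jaws open and shut (so a half turn about z gives the same grasp; the last joint's range is limited). The gripper opens to 85 mm and grips with 20 to 120 N. Pads are 22 mm wide; open, the fingers measure 114 mm over their backs; the gripper's body (76 mm by 85 mm) begins 54 mm behind the grasp point. The pads swing forward as they close: fully open they stand 13 mm farther back than shut.
Start: joints at [0.992, 0.313, 1.498, -0, 1.331, -0.223], TCP at [182.892, 492.12, 231.294] pointing down, gripper open.
Joint ranges: [-2.94, 2.94], [-0.97, 2.17], [0.19, 2.56], [-1.23, 4.37], [0.02, 3.11], [-2.88, 2.88]. Speed limits (rad/s): [2.39, 2.39, 3.01, 3.14, 3.14, 3.14].

## Interface

Orientations are given as a unit quaternion [w, x, y, z].
In Python, from rig import telemetry, eyes, ctrl, nets gives the robot as it stands. The module is installed in compiled form; this text tells all that it offers.
- The arm moves only by the tool drive_tool, never from a script. Its argument "series" is text: rows parted by semicolons, each of 7 numbers parted by spaces: the shift along the tool's x, y, z normalised to -1 to 1, where 1 is 0.12 m, then the turn, a rotation vector about the tool's x, y, z normalised to -1 to 1, where 1 is 0.5 rad, then the opening, from 0 (shut) to 1 (fully open). In form: tx ty tz wx wy wz hand; .... A call has 1 to 20 rows; each row is the pose to reach, as a shift and turn from the pose measured when the call began, along the tool's axes at that moment; what a row does not reach only later rows make up. A row lasts 1/10 s, in which the tool goes at most 50 mm and 8.59 degrees, less where a joint would pass 70% of its speed; a pose out of reach is approached as far as the arm can. A call with a number of a shift or a turn outside -1 to 1 is refused whole. A call with a gripper value outside its range is refused whole. The fingers move at their own pace and stop on an object; "newtons" is the grip in N (left out, the last holds). Time passes only in rows, so rows that repeat a pose let the fingers close. It gives the time, the measured TCP pose, the force and the opening at its end, in the units of the state.
- telemetry.sense(): the state, without advancing time (a new reading comes with each control period).
- eyes.capture(name): name is "scene" or "top"; returns a dict with "frame" (400x640x3 uint8, red, green, blue), "fx", "fy", "cx", "cy" (pixels), "view" (4x4, takes a point from world to camera coordinates). Camera axes: x right, y up, looking along -z (the intrinsics and any distortion apply to the point x, -y, -z); pixel columns grow to the right and rows downward; lengths in mm; the calibration is good to about 2 mm. A picture is of the moment at which its call begins. There is no depth.
- ctrl.finish_job(): hands the job in, once; it reports no verdict.
Trained networks look in a picture, given as the dict that the camera call returned (one of the last four; its "shot" number tells which), for a name from the list of things; names that differ only in an ending like _2 or _b are one class to them, and where a whole thing is asked for, a point or a joint stands for the part that bears it (a point fixed in the world has none). Each returns a list of dicts, best first, with "confidence" (0 to 1); they miss things now and then, are a little off and sometimes report something else, mostly with a low value. They report only what shows in the picture. A call takes as long as a camera call. They do not tell look-alikes from the thing itself.
- nets.spot_in(name, picture): "rect" ([left, top, right, bottom] in pixels, round what is visible of it).
The state is a dict: "time_s": time; "joints": joint angles; "dq": joint speeds; "tau": joint torques, N m; "eef_pos": TCP position; "ee_rot": TCP orientation; "force": force on the tool from outside, world axes, zero at the start; "wrist_torque": the same for the moment, N m; "grip_width": opening from 0.0 (shut) to 1.0 (fully open).
Only numpy, scipy, OpenCV 4.12 (cv2) and the standard library are available. Lean on these libraries where they do the work, as an engineer would, in place of code of your own. Each camera call takes 0.05 s, during which the arm holds its last target. There are 200 camera calls.

## Working session

There is one attempt and no reset: what is moved stays moved. The work goes in short steps, Python scripts to look and compute and a tool call to move; the robot and the scene stay as the last step left them, time stands still between calls to the robot, and variables do not carry over. Pictures are saved under pics/ and viewed, about 8 in all and at most 12, crops included, and the job is handed in when it is done.

Besides the shell and the picture viewer there is one more tool, called after ">>>" as name(argument=value, ...) on one line, values as JSON. drive_tool: Moves the arm, as the interface text tells. Scaled input: -1 to 1 covers 0.12 m each way for a shift and 0.5 rad each way for a turn. Its arguments: {"type":"object","properties":{"series":{"type":"string"},"newtons":{"type":"number"}},"required":["series"]}

```bash
mkdir -p pics
cat > h.py <<'E'
import numpy as np, cv2
from rig import telemetry, eyes, ctrl, nets
def proj(p,c):
    q=c["view"]@np.append(p,1); return np.array([c["cx"]+c["fx"]*q[0]/-q[2], c["cy"]+c["fy"]*-q[1]/-q[2]])
def ray(u,v,c):
    V=c["view"]; R=V[:3,:3]; o=-R.T@V[:3,3]
    d=R.T@np.array([(u-c["cx"])/c["fx"],-(v-c["cy"])/c["fy"],-1]); return o,d
def atz(u,v,z,c):
    o,d=ray(u,v,c); return o+d*(z-o[2])/d[2]
def save(n,img): cv2.imwrite("pics/"+n,cv2.cvtColor(img,cv2.COLOR_RGB2BGR))
E
python3 - <<'E'
from h import *
print(telemetry.sense(), ctrl.grip_depth)
for n in ("scene","top"):
    c=eyes.capture(n); save(n+"0.png",c["frame"]); print({k:v for k,v in c.items() if k!="frame"})
    for t in ("domed_1_mid","dished_1_mid","arbor_foot","keeper_knob","keeper","board","grease_jar","wrench","hammer"):
        try:
            for r in nets.spot_in(t,c)[:5]: print(n,t,np.round(r["rect"]),round(r["confidence"],2))
        except Exception as e: print(t,e)
E
```

```text
{'time_s': 0.0, 'joints': array([ 9.91618064e-01,  3.13462354e-01,  1.49845790e+00, -5.29213711e-05,
        1.33102536e+00, -2.23411590e-01]), 'dq': array([-0.00184422,  0.00264965, -0.00014911, -0.00047126,  0.00024625,
        0.00067191]), 'tau': array([ 2.44997726e-03, -4.12266684e+01, -2.59738129e+01, -2.54805235e-05,
        4.21038712e-03, -1.25980881e-05]), 'eef_pos': array([182.73838228, 491.8783926 , 230.72092888]), 'ee_rot': array([-2.40583623e-04,  1.76940465e-01,  9.84221323e-01, -6.32778683e-04]), 'force': array([ 0.37805562, -0.48285127, -0.26529863]), 'wrist_torque': array([-0.02081894, -0.02179708,  0.00052886]), 'grip_width': 0.9985993054404975} 18.700000000000003
{'fx': 391.69817162654414, 'fy': 391.69817162654414, 'cx': 326.0258271649386, 'cy': 194.48808360109277, 'view': array([[-8.48797434e-01,  5.28712621e-01,  2.42495788e-03,
         4.27932585e+02],
       [-2.95291001e-01, -4.77855924e-01,  8.27319129e-01,
         1.16673620e+02],
       [ 4.38572846e-01,  7.01510286e-01,  5.61726961e-01,
        -1.26964372e+03],
       [ 0.00000000e+00,  0.00000000e+00,
[... 983 characters left out ...]
.00000000e+00,  0.00000000e+00,  0.00000000e+00,
         1.00000000e+00]]), 'shot': 2}
top domed_1_mid [432. 240. 466. 270.] 0.86
top dished_1_mid [414. 140. 440. 164.] 0.94
top dished_1_mid [417. 191. 444. 220.] 0.92
top arbor_foot [216. 272. 276. 340.] 0.78
top arbor_foot [220. 163. 313. 247.] 0.62
top keeper_knob [231. 286. 257. 325.] 0.88
top keeper_knob [220. 161. 277. 190.] 0.75
top keeper_knob [267. 206. 300. 231.] 0.27
top keeper [220. 157. 281. 189.] 0.93
top keeper [233. 288. 258. 327.] 0.73
top keeper [147. 121. 195. 230.] 0.26
top board [368. 176. 479. 285.] 0.79
top grease_jar [350. 115. 380. 145.] 0.55
top wrench [282.  88. 314. 156.] 0.57
top hammer [147. 121. 194. 233.] 0.91
```

Run:
```python
import cv2
a=cv2.imread("pics/scene0.png");b=cv2.imread("pics/top0.png")
cv2.imwrite("pics/a.png",cv2.resize(a[120:400,190:480],(800,772))[:600]) 
cv2.imwrite("pics/b.png",cv2.resize(b[70:350,130:500],(793,600),interpolation=cv2.INTER_CUBIC))
```

```text
(no output)
```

View pics/b.png

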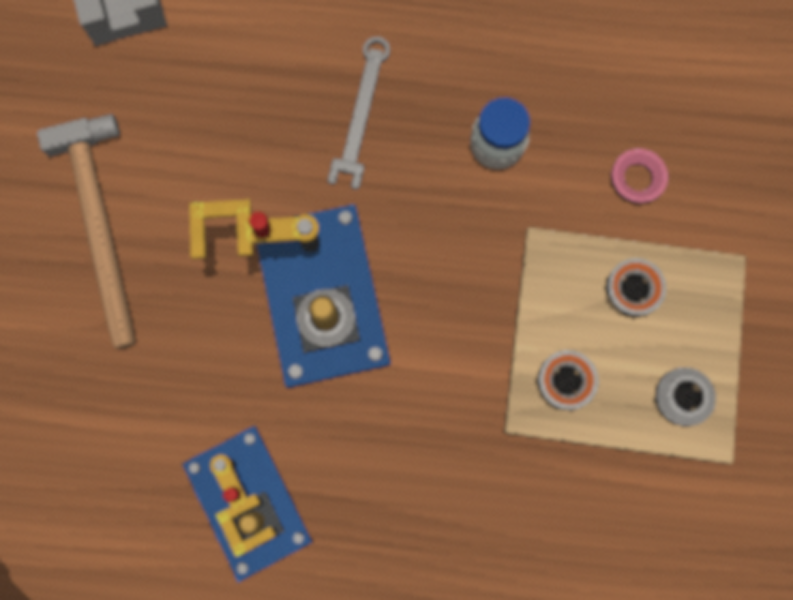

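View pics/a.png

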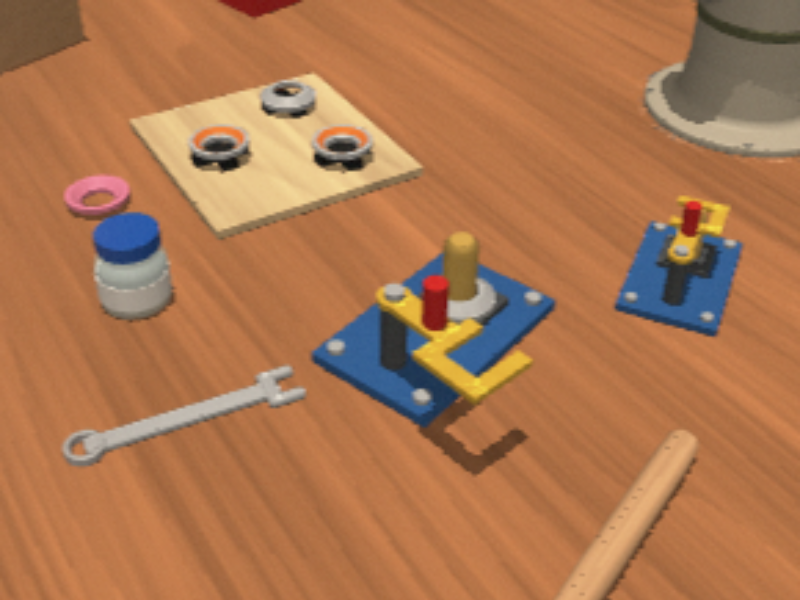

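Pictures so far, 2 viewed. Positions below are full-frame "top" pixels.

- **Hollow-side-up washers:** candidates are the two orange-faced ones at about (427,204) and (395,247). The pink ring at (429,152) is the decoy.
- **Domed washer:** grey one on the board at (450,255). The washer on the arbor at (282,218) is also grey, so it is domed.
- **Arbor:** the larger fixture is at (282,215). The smaller look-alike is at (246,312).
- **Keeper:** the knob is at (251,174), not the small fixture's knob at (238,300).
- **Stack order:** domed (already on), dished, domed, dished.

Next I'll measure the positions precisely.

```bash
cat >> h.py <<'E'
from scipy.optimize import minimize, least_squares
from scipy.ndimage import map_coordinates
def circ(p,r,z,n=72):
    t=np.linspace(0,2*np.pi,n,endpoint=False); return np.c_[p[0]+r*np.cos(t),p[1]+r*np.sin(t),np.full(n,z)]
def pj(P,c):
    q=np.c_[P,np.ones(len(P))]@c["view"].T; return np.c_[c["cx"]-c["fx"]*q[:,0]/q[:,2],c["cy"]+c["fy"]*q[:,1]/q[:,2]]
def fitc(c,p0,r,z,rng=8,avg=1):
    "edge fit of a level circle: difference of colour just outside and inside"
    im=cv2.GaussianBlur(c["frame"],(0,0),0.6).astype(float)
    def cost(p):
        a=pj(circ(p,r+2.2,z),c); b=pj(circ(p,r-2.2,z),c)
        f=lambda w:np.stack([map_coordinates(im[...,k],[w[:,1],w[:,0]],order=1) for k in range(3)],1)
        return -np.mean(np.linalg.norm(f(a)-f(b),axis=1))
    g=[(cost((p0[0]+i,p0[1]+j)),p0[0]+i,p0[1]+j) for i in range(-rng,rng+1,2) for j in range(-rng,rng+1,2)]
    m=minimize(cost,min(g)[1:],method="Nelder-Mead",options=dict(initial_simplex=None)); return m.x,-m.fun
def tri(obs):
    A=np.zeros((3,3));b=np.zeros(3)
    for u,c in obs:
        o,d=ray(*u,c);d/=np.linalg.norm(d);M=np.eye(3)-np.outer(d,d);A+=M;b+=M@o
    return np.linalg.solve(A,b)
E
python3 - <<'E'
from h import *
T=eyes.capture("top");S=eyes.capture("scene")
def crop2top(x,y): return 130+x*370/793, 70+y*280/600
items={"dA":((636,287),32,33),"dB":((567,380),32,33),"dom":((686,397),32,26),"arbw":((325,318),32,26),"arbtop":((322,308),10,86),"knob":((260,221),10,121),"pivot":((306,227),11,87)}
OT=T["frame"].copy();OS=S["frame"].copy()
k=4
bT=cv2.resize(OT,None,fx=k,fy=k,interpolation=cv2.INTER_CUBIC);bS=cv2.resize(OS,None,fx=k,fy=k,interpolation=cv2.INTER_CUBIC)
for n,(px,r,z) in items.items():
    p=atz(*crop2top(*px),z,T)[:2]
    a,fa=fitc(T,p,r,z); b,fb=fitc(S,a,r,z)
    t=tri([(proj([*a,z],T),T),(proj([*b,z],S),S)])
    print(n,np.round(p),"top",np.round(a,1),round(fa),"scene",np.round(b,1),round(fb),"tri",np.round(t,1))
    for img,c in((bT,T),(bS,S)):
        cv2.polylines(img,[np.int32((pj(circ(a,r,z),c)+.5)*k*8)],True,(0,255,0),1,cv2.LINE_AA,3)
cv2.imwrite("pics/c.png",cv2.cvtColor(np.vstack([np.hstack([bT[640:940,800:1200],bT[500:800,1550:1950]]),np.hstack([bS[780:1080,1250:1650],bS[560:860,960:1360]])]),cv2.COLOR_RGB2BGR))
E
```

```text
dA [ 574. -204.] top [ 571.4 -199.4] 49 scene [ 577.2 -194.6] 51 tri [ 573.4 -201.2   28.1]
dB [ 464. -135.] top [ 461.4 -131. ] 40 scene [ 468.6 -127.4] 50 tri [ 463.4 -132.9   28.1]
dom [ 460. -266.] top [ 459.6 -262.6] 37 scene [ 460.6 -263.3] 45 tri [ 460.1 -263.    25.8]
arbw [505. 134.] top [507.1 134.7] 56 scene [506.2 137.1] 65 tri [506.4 135.5  25.2]
arbtop [506. 134.] top [506.2 134.6] 62 scene [506.2 137.8] 42 tri [505.7 135.4  84.5]
knob [583. 204.] top [575.9 202.8] 59 scene [584.5 210.9] 93 tri [578.4 203.6 113.4]
pivot [590. 161.] top [589.8 158.6] 65 scene [591.7 169. ] 80 tri [589.3 160.8  81. ]
```

View pics/c.png

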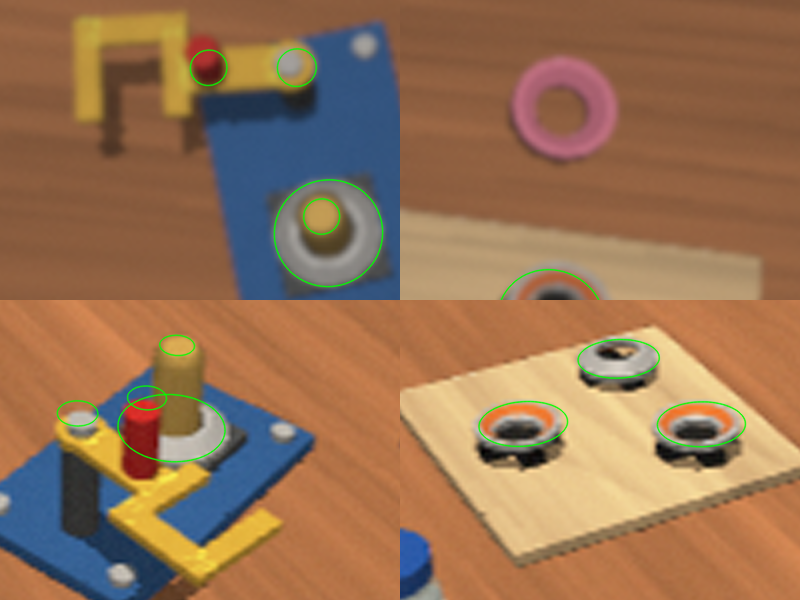

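The arbor circles sit well, but the circles on the two dished washers latched onto the orange edge. I'll refit the dished ones from orange-area centroids and the knob from red, then check against the 130 mm triangle.

```bash
cat >> h.py <<'E'
def mask(c,h,box,smin=110,vmin=60):
    hsv=cv2.cvtColor(c["frame"],cv2.COLOR_RGB2HSV).astype(int); m=np.zeros(hsv.shape[:2],bool)
    m[box[1]:box[3],box[0]:box[2]]=True
    d=np.abs((hsv[...,0]-h+90)%180-90)
    return m&(d<=6)&(hsv[...,1]>smin)&(hsv[...,2]>vmin)
E
python3 - <<'E'
from h import *
T=eyes.capture("top");S=eyes.capture("scene")
est={"dA":(574,-204,33),"dB":(464,-135,33),"dom":(460,-266,26)}
k=8;tiles=[]
for n,(x,y,z) in est.items():
    for c in(T,S):
        u=proj([x,y,z],c); 
        f=c["frame"].astype(float); 
        x0,y0=int(u[0])-24,int(u[1])-20
        sub=f[y0:y0+40,x0:x0+48]
        # soft weights: grey-ness/orange vs board
        R,G,B=sub[...,0],sub[...,1],sub[...,2]
        w=np.clip((R-B)-105,0,80)*(R>120) if n!="dom" else np.clip(38-np.abs(R-B),0,30)*(R>75)
        yy,xx=np.mgrid[y0:y0+40,x0:x0+48]
        cen=(np.sum(w*xx)/w.sum(),np.sum(w*yy)/w.sum())
        print(n,"cen",np.round(cen,2),"pred",np.round(u,2),"board",sub[3,3],"world at z30",np.round(atz(*cen,30,c),1), "n",(w>0).sum())
        t=cv2.resize(np.hstack([f[y0:y0+40,x0:x0+48],np.repeat((w/w.max()*255)[...,None],3,2)]).astype(np.uint8),None,fx=4,fy=4,interpolation=cv2.INTER_NEAREST)
        cv2.polylines(t,[np.int32((pj(circ((x,y),32,z),c)-[x0,y0]+.5)*32)],True,(0,255,0),1,cv2.LINE_AA,3)
        tiles.append(t)
cv2.imwrite("pics/d.png",cv2.cvtColor(np.vstack([np.hstack(tiles[i:i+2]) for i in(0,2,4)]),cv2.COLOR_RGB2BGR))
for c in(T,S):
    m=mask(c,0,(0,0,640,400),150)
    nl,lab,st,ce=cv2.connectedComponentsWithStats(m.astype(np.uint8))
    for i in range(1,nl):
        if st[i,4]>15: print("red",st[i],np.round(ce[i],1),np.round(atz(*ce[i],104,c),1))
E
```

```text
dA cen [431.33 198.48] pred [426.68 204.09] board [184. 155. 115.] world at z30 [ 589.5 -215.1   30. ] n 39
dA cen [264.55 166.79] pred [268.75 169.82] board [180. 116.  72.] world at z30 [ 575.1 -231.4   30. ] n 372
dB cen [400.04 242.86] pred [394.57 247.25] board [200. 168. 125.] world at z30 [ 475.9 -147.6   30. ] n 37
dB cen [320.17 162.25] pred [313.27 169.98] board [58. 34. 15.] world at z30 [ 420.5 -168.    30. ] n 434
dom cen [448.83 255.  ] pred [449.95 255.09] board [190. 159. 118.] world at z30 [ 459.5 -262.2   30. ] n 486
dom cen [294.4  158.75] pred [293.46 153.59] board [188. 120.  76.] world at z30 [ 476.6 -228.3   30. ] n 212
red [247 169   8  11  69] [250.8 173.7] [586.1 208.  104. ]
red [ 558  296   82   87 4802] [600.2 339.1] [ 309.1 -560.9  104. ]
red [235 298   6   6  28] [237.4 300.4] [309.4 199.9 104. ]
red [ 407    1  172   97 7645] [495.2  38.6] [-1086.1  -747.    104. ]
red [ 492   39  148  149 6015] [587.1 127.8] [-332.2  195.   104. ]
red [440  62   7  10  34] [442.5  65.2] [-446.6 -527.6  104. ]
red [ 244   64   78   62 2823] [284.5  95.8] [ 342.4 -550.6  104. ]
red [615 124   8  11  45] [619.3 128.8] [-410.5  251.6  104. ]
red [  89  184   50   74 1858] [114.1 224.8] [990.  -55.5 104. ]
red [437 193   7  13  61] [440.1 198.7] [341.6 233.3 104. ]
red [343 220  10  20 156] [347.4 229.1] [584.7 212.1 104. ]
```

View pics/d.png

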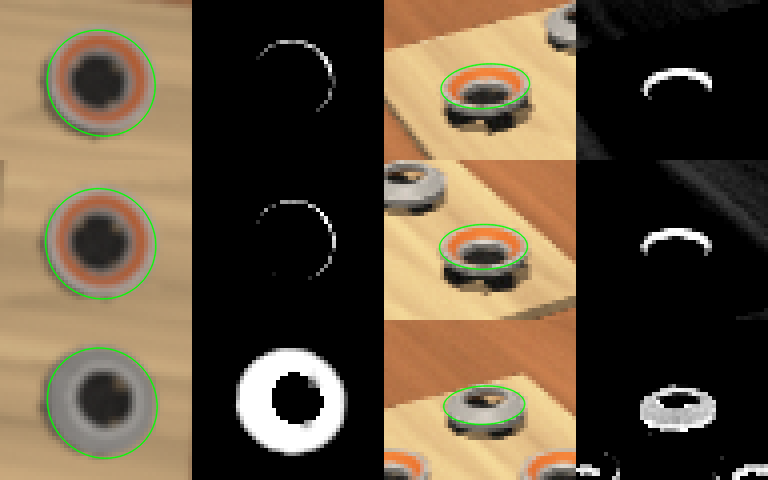

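Overlays at my initial centres sit within about 1 px of the washers in both views. I'll refine with silhouette hulls, using the same method on the arbor washer so that any bias cancels.

```bash
cat > m.py <<'E'
from h import *
def hull(c,p,kind,k=8):
    "centre of hull of the washer's grey (and orange) pixels around projected p"
    u=proj(p,c); x0,y0=int(u[0])-24,int(u[1])-20
    f=cv2.resize(c["frame"][y0:y0+40,x0:x0+48],None,fx=k,fy=k,interpolation=cv2.INTER_CUBIC).astype(float)
    R,G,B=f[...,0],f[...,1],f[...,2]
    m=(np.abs(R-B)<40)&(R>100)
    if kind=="d": m|=((R-G)>50)&(R>120)
    yy,xx=np.mgrid[0:m.shape[0],0:m.shape[1]]
    s=((xx/k-(u[0]-x0))**2+(yy/k-(u[1]-y0))**2)<17**2
    m=cv2.morphologyEx((m&s).astype(np.uint8),cv2.MORPH_OPEN,np.ones((7,7)))
    n,l,st,_=cv2.connectedComponentsWithStats(m); i=1+np.argmax(st[1:,4]); 
    cs,_=cv2.findContours((l==i).astype(np.uint8),cv2.RETR_EXTERNAL,cv2.CHAIN_APPROX_NONE)
    h=cv2.convexHull(cs[0])[:,0,:].astype(np.float32)
    return (h+.5)/k-.5+[x0,y0], (m,l==i)
def mcen(h):
    M=cv2.moments(h.astype(np.float32).reshape(-1,1,2)); return np.array([M["m10"],M["m01"]])/M["m00"],np.sqrt(M["m00"]/np.pi)
def model(p,kind,zb,c):
    z=(zb+7,zb+13) if kind=="d" else (zb,zb+6)
    P=np.vstack([pj(circ(p,32,q),c) for q in z])
    return mcen(cv2.convexHull(P.astype(np.float32))[:,0,:])
def meas(p,kind,zb,c):
    h,_=hull(c,[p[0],p[1],zb+(13 if kind=="d" else 6)],kind); o,ro=mcen(h)
    r=least_squares(lambda q:model(q,kind,zb,c)[0]-o,p,diff_step=1e-3)
    return r.x,o,ro,model(r.x,kind,zb,c)[1]
E
python3 - <<'E'
from m import *
T=eyes.capture("top");S=eyes.capture("scene")
est={"dA":(574,-204,20,"d"),"dB":(464,-135,20,"d"),"dom":(460,-266,20,"o"),"arbw":(506.5,134.6,20,"o")}
res={}
for n,(x,y,zb,kd) in est.items():
    for nm,c in(("T",T),("S",S)):
        q,o,ro,rm=meas((x,y),kd,zb,c); res[n,nm]=q; print(n,nm,np.round(q,1),np.round(o,2),"radii",round(ro,2),round(rm,2))
    t=tri([(proj([*res[n,nm],zb+5],c),c) for nm,c in(("T",T),("S",S))]); print("   tri (z should be",zb+5,")",np.round(t,1))
a,b,d=[res[k,"T"] for k in("dA","dB","dom")]
print([round(float(np.linalg.norm(p-q)),1) for p,q in((a,b),(b,d),(a,d))])
E
```

```text
dA T [ 575.2 -203.6] [426.24 203.88] radii 13.86 13.58
dA S [ 570.7 -211.9] [268.67 169.36] radii 6.11 8.53
   tri (z should be 25 ) [ 574.2 -202.4   30.8]
dB T [ 464.6 -135.1] [394.44 247.2 ] radii 14.15 13.9
dB S [ 405.4 -183. ] [321.84 159.05] radii 5.36 8.01
   tri (z should be 25 ) [ 452.4 -121.7   70.1]
dom T [ 460.9 -265.3] [449.33 254.84] radii 14.01 13.95
dom S [ 459.1 -264.1] [294.01 154.7 ] radii 7.53 7.72
   tri (z should be 25 ) [ 460.  -264.5   25.4]
arbw T [507.3 134.8] [281.55 217.77] radii 13.51 13.54
arbw S [498.1 147.4] [360.91 229.01] radii 7.97 11.44
   tri (z should be 25 ) [501.8 140.   23. ]
[130.1, 130.2, 129.9]
```

Top-view silhouettes give pad distances of 130.1, 130.2 and 129.9 mm, against 130 nominal. Results in mm:

| Thing | x | y |
|---|---|---|
| dB | 464.6 | −135.1 |
| dA | 575.2 | −203.6 |
| Domed washer | 460.9 | −265.3 |
| Arbor | ~506.5 | ~135 |

Triangulated heights also agree: domed mid-rim at 25.4 and arbor top at 84.5. Moving toward dB now.

>>> drive_tool(series="-0.5 -0.5 0 0 0 0 1; -1 -1 0 0 0 0 1; -1 -1 0 0 0 0 1; -1 -1 0 0 0 0 1; -1 -1 0 0 0 0 1")

```text
time_s: 1.8
eef_pos: [254.5, 336.2, 231.6]
ee_rot: [0.0, 0.179, 0.984, 0.0]
force: [-0.1, 0.3, -0.7]
grip_width: 0.999
```

>>> drive_tool(series="-0.5 -0.5 0 0 0 0 1; -1 -1 0 0 0 0 1; -1 -1 0 0 0 0 1; -1 -1 0 0 0 0 1; -1 -1 0 0 0 0 1")

```text
time_s: 2.3
eef_pos: [325.6, 180.5, 231.8]
ee_rot: [0.001, 0.18, 0.984, 0.0]
force: [1.3, 1.0, 0.1]
grip_width: 0.999
```

>>> drive_tool(series="-0.5 -0.5 0 0 0 0 1; -1 -1 0 0 0 0 1; -1 -1 0 0 0 0 1; -1 -1 0 0 0 0 1; -1 -1 0 0 0 0 1")

```text
time_s: 2.8
eef_pos: [396.3, 24.9, 231.7]
ee_rot: [0.0, 0.181, 0.983, 0.0]
force: [0.0, -0.3, 0.3]
grip_width: 1.003
```

>>> drive_tool(series="-0.5 -0.5 0.3 0 0 0 1; -1 -0.75 0.6 0 0 0.3 1; -1 -0.75 0.6 0 0 0.6 1; -1 -0.75 0.6 0 0 0.859 0.76; -1 -0.75 0.6 0 0 0.859 0.76; -1 -0.75 0.6 0 0 0.859 0.76; -1 -0.75 0.6 0 0 0.859 0.76")

```text
time_s: 3.5
eef_pos: [476.4, -100.3, 160.5]
ee_rot: [0.001, 0.385, 0.923, 0.0]
force: [0.2, 1.4, 0.3]
grip_width: 0.762
```

```bash
cat > go.py <<'E'
import sys
from h import *
from scipy.spatial.transform import Rotation as Ro
s=telemetry.sense(); q=s["ee_rot"]; R=Ro.from_quat([q[1],q[2],q[3],q[0]])
t=np.array(list(map(float,sys.argv[1:4]))); d=R.inv().apply(t-s["eef_pos"])/120
print("t",round(s["time_s"],2),"at",np.round(s["eef_pos"],1),"F",np.round(s["force"],1),"shift",np.round(d,3))
M=R.as_matrix(); w=R.inv().apply(Ro.from_matrix(np.c_[np.cross([M[0,1],M[1,1],0],[0,0,-1])/np.hypot(M[0,1],M[1,1]),[M[0,1],M[1,1],0]/np.hypot(M[0,1],M[1,1]),[0,0,-1]]).as_rotvec()*0)
print("tilt z",np.round(M[:,2],4),"y axis",np.round(M[:,1],3))
E
python3 go.py 464.6 -135.1 17
```

```text
t 3.5 at [ 476.4 -100.3  160.5] F [0.2 1.4 0.3] shift [-0.135 -0.275  1.196]
tilt z [ 0.0019 -0.     -1.    ] y axis [0.71  0.704 0.001]
```

>>> drive_tool(series="-0.135 -0.275 0 0 0 0 1; -0.135 -0.275 0.4 0 0 0 1; -0.135 -0.275 0.7 0 0 0 1; -0.135 -0.275 0.9 0 0 0 1; -0.135 -0.275 0.9 0 0 0 1; -0.135 -0.275 0.9 0 0 0 1")

```text
time_s: 4.1
eef_pos: [465.0, -134.6, 53.8]
ee_rot: [0.002, 0.384, 0.923, 0.0]
force: [-0.8, -0.0, 0.1]
grip_width: 1.0
```

```bash
python3 go.py 464.6 -135.1 17
python3 - <<'E'
from h import *
o=[]
for n in("top","scene"):
    c=eyes.capture(n);u=proj([464.6,-135.1,40],c).astype(int);o.append(cv2.resize(c["frame"][u[1]-50:u[1]+40,u[0]-50:u[0]+50],None,fx=4,fy=4,interpolation=cv2.INTER_CUBIC))
save("e.png",np.hstack(o))
E
```

```text
t 4.1 at [ 465.  -134.6   53.8] F [-0.8 -0.   0.1] shift [ 0.    -0.006  0.307]
tilt z [ 3.1e-03 -6.0e-04 -1.0e+00] y axis [0.709 0.705 0.002]
```

View pics/e.png

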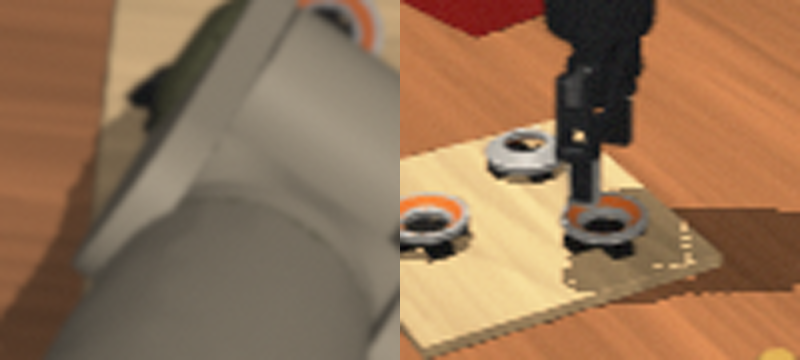

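Run:
```python
from h import *
c=eyes.capture("scene");u=proj([464.6,-135.1,40],c).astype(int)
f=lambda p:np.round((proj(p,c)-u+[50,50])*4+[400,0],0)
print("near tip",f([465+31,-134.6+31,67]),"centre",f([465,-134.6,67]),"far",f([434,-165,67]),"washer",f([464.6,-135.1,33]))
```

```text
near tip [583. 202.] centre [599. 172.] far [615. 144.] washer [600. 212.]
```

The close crop shows the orange-faced washer at dB under the gripper. The near fingertip is at crop (583,203), exactly where predicted. I'll descend and grip.

>>> drive_tool(series="0 -0.006 0.15 0 0 0 1; 0 -0.006 0.307 0 0 0 1; 0 -0.006 0.307 0 0 0 1; 0 -0.006 0.307 0 0 0 1; 0 -0.006 0.307 0 0 0 0.5; 0 -0.006 0.307 0 0 0 0.5; 0 -0.006 0.307 0 0 0 0.5; 0 -0.006 0.307 0 0 0 0.5; 0 -0.006 0.307 0 0 0 0.5; 0 -0.006 0.307 0 0 0 0.5", newtons=40)

```text
time_s: 5.25
eef_pos: [465.7, -136.1, 19.3]
ee_rot: [0.004, 0.384, 0.923, -0.0]
force: [-5.0, 1.2, 15.9]
grip_width: 0.737
```

>>> drive_tool(series="0 0 -0.1 0 0 0 0.5; 0 0 -0.2 0 0 0 0.5; 0 0 -0.4 0 0 0 0.5; 0 0 -0.6 0 0 0 0.5; 0 0 -0.9 0 0 0 0.5; 0 0 -0.9 0 0 0 0.5; 0 0 -0.9 0 0 0 0.5")

```text
time_s: 5.95
eef_pos: [465.0, -135.8, 127.9]
ee_rot: [0.004, 0.384, 0.923, -0.0]
force: [-0.5, 0.2, -1.4]
grip_width: 0.73
```

```bash
python3 go.py 506.5 135 125
python3 - <<'E'
from h import *
c=eyes.capture("scene");u=proj([464.6,-135.1,90],c).astype(int);save("f.png",cv2.resize(c["frame"][u[1]-40:u[1]+60,u[0]-50:u[0]+50],None,fx=4,fy=4,interpolation=cv2.INTER_CUBIC))
print(u)
E
```

```text
t 5.95 at [ 465.  -135.8  127.9] F [-0.5  0.2 -1.4] shift [1.358 1.836 0.019]
tilt z [ 0.0077 -0.0036 -1.    ] y axis [0.709 0.705 0.003]
[312 152]
```

View pics/f.png

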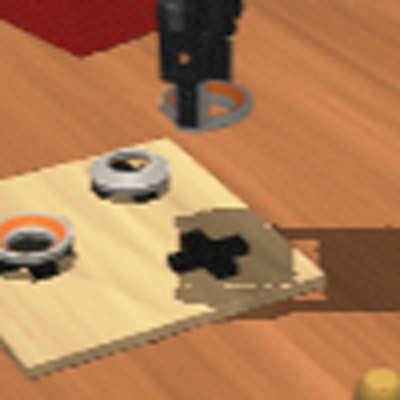

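The washer is held level (−1.4 N, about 140 g) and the vacated cross shows on the board. I'll carry it to the arbor and correct the small tilt.

```bash
python3 - <<'E'
s=open("go.py").read().split("M=R.as")[0]+'''M=R.as_matrix(); yd=np.array([.7071,.7071,0]); zd=np.array([0,0,-1.]); Rd=Ro.from_matrix(np.c_[np.cross(yd,zd),yd,zd])
print("turn",np.round((R.inv()*Rd).as_rotvec()/.5,3),"w",round(s["grip_width"],3))
'''
open("go.py","w").write(s)
E
python3 go.py 506.5 135 125
```

```text
t 6.0 at [ 464.6 -135.6  127. ] F [-0.2 -0.2 -1. ] shift [1.354 1.837 0.013]
turn [ 0.005  0.012 -0.007] w 0.732
```

>>> drive_tool(series="0.17 0.23 0 0 0 0 0.5; 0.38 0.51 0 0 0 0 0.5; 0.6 0.8 0 0 0 0 0.5; 0.74 1 0 0 0 0 0.5; 0.74 1 0 0 0 0 0.5; 0.74 1 0 0 0 0 0.5")

```text
time_s: 6.6
eef_pos: [486.6, 12.2, 125.7]
ee_rot: [0.002, 0.384, 0.923, -0.0]
force: [-0.1, -0.6, -1.2]
grip_width: 0.732
```

```bash
python3 go.py 506.5 135 125
```

```text
t 6.6 at [486.6  12.2 125.7] F [-0.1 -0.6 -1.2] shift [0.608 0.839 0.004]
turn [ 0.002  0.009 -0.004] w 0.732
```

>>> drive_tool(series="0.15 0.2 0 0 0.009 0 0.5; 0.35 0.48 0 0 0.009 0 0.5; 0.52 0.72 0 0 0.009 0 0.5; 0.596 0.837 0 0 0.009 0 0.5; 0.596 0.837 0 0 0.009 0 0.5; 0.596 0.837 0.1 0 0.009 0 0.5; 0.596 0.837 0.25 0 0.009 0 0.5; 0.596 0.837 0.25 0 0.009 0 0.5; 0.596 0.837 0.25 0 0.009 0 0.5")

```text
time_s: 7.5
eef_pos: [507.3, 132.6, 95.2]
ee_rot: [-0.0, 0.384, 0.923, 0.0]
force: [0.1, 0.3, -1.6]
grip_width: 0.733
```

```bash
python3 go.py 507.2 134 74
python3 - <<'E'
from h import *
o=[]
for n in("top","scene"):
    c=eyes.capture(n);u=proj([506.2,135,85],c).astype(int);o.append(cv2.resize(c["frame"][u[1]-40:u[1]+50,u[0]-50:u[0]+50],None,fx=4,fy=4,interpolation=cv2.INTER_CUBIC))
save("g.png",np.hstack(o))
E
```

```text
t 7.5 at [507.3 132.6  95.2] F [ 0.1  0.3 -1.6] shift [0.009 0.007 0.177]
turn [ 0.    -0.002 -0.007] w 0.733
```

View pics/g.png

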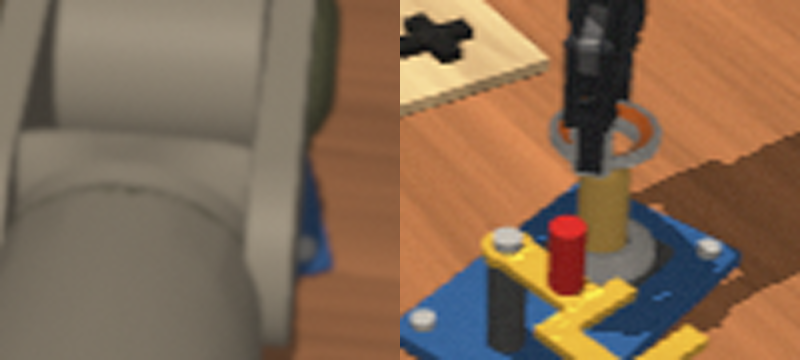

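The held washer at crop (605,135) is centred over the brass post at (603,200). I'll lower it past the taper and watch the force.

>>> drive_tool(series="0.009 0.007 0.04 0 0 0 0.5; 0.009 0.007 0.08 0 0 0 0.5; 0.009 0.007 0.12 0 0 0 0.5; 0.009 0.007 0.16 0 0 0 0.5; 0.009 0.007 0.18 0 0 0 0.5; 0.009 0.007 0.18 0 0 0 0.5")

```text
time_s: 8.2
eef_pos: [507.5, 134.5, 74.0]
ee_rot: [0.0, 0.384, 0.923, 0.0]
force: [0.0, 0.0, -1.4]
grip_width: 0.735
```

```bash
python3 go.py 507.2 134 36
```

```text
t 8.2 at [507.5 134.5  74. ] F [ 0.   0.  -1.4] shift [-0.001 -0.005  0.317]
turn [ 0.002 -0.    -0.006] w 0.735
```

No side force, so it's threaded. Down to about 3 mm above the seat.

>>> drive_tool(series="0 0 0.08 0 0 0 0.5; 0 0 0.16 0 0 0 0.5; 0 0 0.24 0 0 0 0.5; 0 0 0.3 0 0 0 0.5; 0 0 0.317 0 0 0 0.5; 0 0 0.317 0 0 0 0.5; 0 0 0.317 0 0 0 0.5")

```text
time_s: 8.9
eef_pos: [507.8, 134.5, 36.3]
ee_rot: [0.0, 0.384, 0.923, 0.001]
force: [0.1, -0.1, -0.5]
grip_width: 0.731
```

>>> drive_tool(series="0 0 0.008 0 0 0 0.5; 0 0 0.016 0 0 0 0.5; 0 0 0.024 0 0 0 0.5; 0 0 0.028 0 0 0 0.5; 0 0 0.028 0 0 0 0.5; 0 0 0.028 0 0 0 0.5")

```text
time_s: 9.5
eef_pos: [507.8, 134.5, 32.9]
ee_rot: [0.0, 0.384, 0.923, 0.001]
force: [0.1, -0.4, -1.7]
grip_width: 0.731
```

>>> drive_tool(series="0 0 0.008 0 0 0 0.5; 0 0 0.014 0 0 0 0.5; 0 0 0.014 0 0 0 0.5; 0 0 0.014 0 0 0 0.5")

```text
time_s: 9.9
eef_pos: [507.9, 134.5, 32.5]
ee_rot: [0.001, 0.384, 0.923, 0.001]
force: [-5.8, -1.3, 13.0]
grip_width: 0.734
```

Contact at TCP z = 32.5, so the underside is at about 33 mm, which is the expected seat. Release and retreat.

>>> drive_tool(series="0 0 -0.006 0 0 0 0.8; 0 0 -0.006 0 0 0 1; 0 0 -0.006 0 0 0 1; 0 0 -0.006 0 0 0 1; 0 0 -0.1 0 0 0 1; 0 0 -0.3 0 0 0 1; 0 0 -0.6 0 0 0 1; 0 0 -0.9 0 0 0 1; 0 0 -0.9 0 0 0 1; -0.3 -0.3 -0.9 0 0 0 1; -0.7 -0.7 -0.9 0 0 0 1; -0.8 -1 -0.9 0 0 0 0.735; -0.8 -1 -0.9 0 0 0 0.735; -0.8 -1 -0.9 0 0 0 0.735")

```text
time_s: 11.3
eef_pos: [490.1, -19.1, 140.4]
ee_rot: [0.001, 0.385, 0.923, 0.001]
force: [0.2, 1.1, 0.3]
grip_width: 0.737
```

```bash
python3 go.py 495 5 30
cat > chk.py <<'E'
from m import *
import sys
T=eyes.capture("top");S=eyes.capture("scene"); zb=float(sys.argv[1]); kd=sys.argv[2]
q,o,ro,rm=meas((506.5,135),kd,zb,T); print("stack top washer, top cam",np.round(q,1),"radii",round(ro,2),round(rm,2))
o=[]
for c in(T,S):
    u=proj([506.5,135,50],c).astype(int);x0,y0=u-[50,45]
    t=cv2.resize(c["frame"][y0:y0+90,x0:x0+100],None,fx=4,fy=4,interpolation=cv2.INTER_CUBIC)
    for z in ((zb+7,zb+13) if kd=="d" else (zb,zb+6)): cv2.polylines(t,[np.int32((pj(circ((506.5,135),32,z),c)-[x0,y0]+.5)*32)],True,(0,255,0),1,cv2.LINE_AA,3)
    o.append(t)
save(sys.argv[3],np.hstack(o))
E
python3 chk.py 33 d s1.png
```

```text
t 11.3 at [490.1 -19.1 140.4] F [0.2 1.1 0.3] shift [0.115 0.169 0.92 ]
turn [ 0.004  0.001 -0.011] w 0.737
stack top washer, top cam [507.5 134.5] radii 14.18 13.79
```

View pics/s1.png

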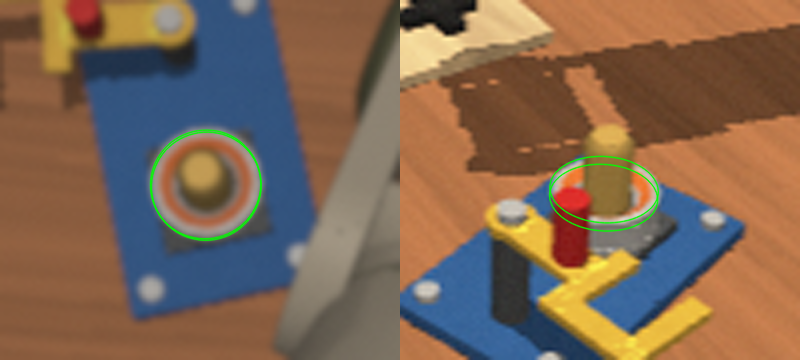

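The dished washer is on top of the domed one, its outline matching the predicted rim at z 40–46 in both views (top-camera centre 507.5, 134.5). Next I'll touch the bare bench with the fingertips at this opening to learn their set-back. The domed rim grip needs it so the tips don't reach below the washer.

>>> drive_tool(series="0 0 0.3 0 0 0 0.737; 0 0 0.6 0 0 0 0.737; 0 0 0.9 0 0 0 0.737; 0 0 1 0 0 0 0.737; 0 0 1 0 0 0 0.737; 0 0 1 0 0 0 0.737")

```text
time_s: 12.0
eef_pos: [491.6, -17.0, 21.6]
ee_rot: [0.002, 0.383, 0.924, 0.001]
force: [0.7, -0.7, 1.0]
grip_width: 0.736
```

>>> drive_tool(series="0 0 0.08 0 0 0 0.737; 0 0 0.15 0 0 0 0.737; 0 0 0.18 0 0 0 0.737; 0 0 0.18 0 0 0 0.737; 0 0 0.18 0 0 0 0.737")

```text
time_s: 12.5
eef_pos: [491.8, -17.0, 0.1]
ee_rot: [0.002, 0.383, 0.924, 0.001]
force: [0.8, 0.0, 0.4]
grip_width: 0.735
```

>>> drive_tool(series="0 0 0.013 0 0 0 0.737; 0 0 0.025 0 0 0 0.737; 0 0 0.025 0 0 0 0.737; 0 0 0.025 0 0 0 0.737")

```text
time_s: 12.9
eef_pos: [491.8, -17.0, -2.9]
ee_rot: [0.002, 0.383, 0.924, 0.001]
force: [1.1, 0.4, -0.0]
grip_width: 0.735
```

>>> drive_tool(series="0 0 0.01 0 0 0 0.737; 0 0 0.017 0 0 0 0.737; 0 0 0.017 0 0 0 0.737; 0 0 0.017 0 0 0 0.737")

```text
time_s: 13.3
eef_pos: [491.8, -17.0, -4.9]
ee_rot: [0.002, 0.383, 0.924, 0.001]
force: [0.2, -0.4, 0.0]
grip_width: 0.736
```

>>> drive_tool(series="0 0 0.01 0 0 0 0.737; 0 0 0.017 0 0 0 0.737; 0 0 0.017 0 0 0 0.737; 0 0 0.017 0 0 0 0.737")

```text
time_s: 13.7
eef_pos: [492.0, -17.1, -5.8]
ee_rot: [0.002, 0.383, 0.924, 0.001]
force: [-5.1, 2.0, 17.4]
grip_width: 0.735
```

>>> drive_tool(series="0 0 0.01 0 0 0 0.737; 0 0 0.017 0 0 0 0.737; 0 0 0.017 0 0 0 0.737; 0 0 0.017 0 0 0 0.737")

```text
time_s: 14.1
eef_pos: [492.1, -17.1, -5.9]
ee_rot: [0.002, 0.383, 0.924, 0.001]
force: [-9.3, 1.5, 29.6]
grip_width: 0.739
```

Fingertip set-back at this opening is 5.7 mm, so tip z is TCP z + 5.7. For the domed washer I want the final tip at about z = 22 (rim spans 20–26). Lift and go there.

>>> drive_tool(series="0 0 -0.3 0 0 0 1; 0 0 -0.7 0 0 0 1; -0.2 -0.3 -1 0 0 0 1; -0.6 -0.7 -1 0 0 0 1; -0.9 -1 -1 0 0 0 1; -0.9 -1 -1 0 0 0 1; -0.9 -1 -1 0 0 0 1")

```text
time_s: 14.8
eef_pos: [482.8, -181.1, 114.1]
ee_rot: [0.002, 0.385, 0.923, 0.0]
force: [0.2, -0.3, -0.2]
grip_width: 1.0
```

```bash
python3 go.py 460.9 -265.3 55
```

```text
t 14.8 at [ 482.8 -181.1  114.1] F [ 0.2 -0.3 -0.2] shift [-0.368 -0.625  0.492]
turn [ 0.005  0.008 -0.009] w 1.0
```

>>> drive_tool(series="-0.2 -0.35 0 0.005 0.008 -0.009 1; -0.368 -0.625 0 0.005 0.008 -0.009 1; -0.368 -0.625 0.2 0.005 0.008 -0.009 1; -0.368 -0.625 0.492 0.005 0.008 -0.009 1; -0.368 -0.625 0.492 0.005 0.008 -0.009 1; -0.368 -0.625 0.492 0.005 0.008 -0.009 1")

```text
time_s: 15.4
eef_pos: [461.1, -264.6, 55.6]
ee_rot: [-0.0, 0.382, 0.924, 0.0]
force: [0.3, -0.3, 0.6]
grip_width: 0.997
```

```bash
python3 go.py 460.9 -265.3 14
```

```text
t 15.4 at [ 461.1 -264.6   55.6] F [ 0.3 -0.3  0.6] shift [-0.003 -0.005  0.346]
turn [ 0.    -0.001  0.002] w 0.997
```

>>> drive_tool(series="-0.003 -0.005 0.15 0 0 0 1; -0.003 -0.005 0.3 0 0 0 1; -0.003 -0.005 0.346 0 0 0 1; -0.003 -0.005 0.346 0 0 0 1; -0.003 -0.005 0.346 0 0 0 0.5; -0.003 -0.005 0.346 0 0 0 0.5; -0.003 -0.005 0.346 0 0 0 0.5; -0.003 -0.005 0.346 0 0 0 0.5; -0.003 -0.005 0.346 0 0 0 0.5; -0.003 -0.005 0.346 0 0 0 0.5", newtons=40)

```text
time_s: 16.4
eef_pos: [461.6, -265.7, 16.2]
ee_rot: [0.001, 0.382, 0.924, -0.0]
force: [-3.1, 2.6, 12.2]
grip_width: 0.735
```

>>> drive_tool(series="0 0 -0.1 0 0 0 0.5; 0 0 -0.25 0 0 0 0.5; 0 0 -0.5 0 0 0 0.5; 0 0 -0.8 0 0 0 0.5; 0.1 0.13 -0.9 0 0 0 0.5; 0.35 0.45 -0.9 0 0 0 0.5; 0.6 0.8 -0.9 0 0 0 0.5; 0.75 1 -0.9 0 0 0 0.5; 0.75 1 -0.9 0 0 0 0.5; 0.75 1 -0.9 0 0 0 0.5")

```text
time_s: 17.4
eef_pos: [482.7, -116.8, 125.0]
ee_rot: [0.001, 0.382, 0.924, -0.0]
force: [-0.5, -1.2, -1.2]
grip_width: 0.728
```

>>> drive_tool(series="0.2 0.25 0 0 0 0 0.5; 0.45 0.55 0 0 0 0 0.5; 0.65 0.85 0 0 0 0 0.5; 0.75 1 0 0 0 0 0.5; 0.75 1 0 0 0 0 0.5; 0.75 1 0 0 0 0 0.5")

```text
time_s: 18.0
eef_pos: [503.8, 30.7, 125.0]
ee_rot: [0.002, 0.382, 0.924, -0.001]
force: [0.3, 0.2, -1.4]
grip_width: 0.723
```

```bash
python3 go.py 507.2 134.3 95
```

```text
t 18.0 at [503.8  30.7 125. ] F [ 0.3  0.2 -1.4] shift [0.59  0.631 0.248]
turn [0.001 0.007 0.004] w 0.723
```

>>> drive_tool(series="0.15 0.17 0 0 0.007 0 0.5; 0.35 0.38 0 0 0.007 0 0.5; 0.53 0.57 0 0 0.007 0 0.5; 0.59 0.631 0 0 0.007 0 0.5; 0.59 0.631 0 0 0.007 0 0.5; 0.59 0.631 0.1 0 0.007 0 0.5; 0.59 0.631 0.22 0 0.007 0 0.5; 0.59 0.631 0.22 0 0.007 0 0.5; 0.59 0.631 0.22 0 0.007 0 0.5")

```text
time_s: 18.9
eef_pos: [507.2, 133.2, 98.1]
ee_rot: [-0.0, 0.382, 0.924, -0.0]
force: [0.4, 0.3, -1.5]
grip_width: 0.72
```

```bash
python3 go.py 507.2 134.3 72
python3 - <<'E'
from h import *
c=eyes.capture("scene");u=proj([506.2,135,85],c).astype(int);save("g2.png",cv2.resize(c["frame"][u[1]-35:u[1]+40,u[0]-40:u[0]+40],None,fx=6,fy=6,interpolation=cv2.INTER_CUBIC))
E
```

```text
t 18.9 at [507.2 133.2  98.1] F [ 0.4  0.3 -1.5] shift [0.006 0.006 0.217]
turn [-0.001 -0.001  0.001] w 0.72
```

View pics/g2.png

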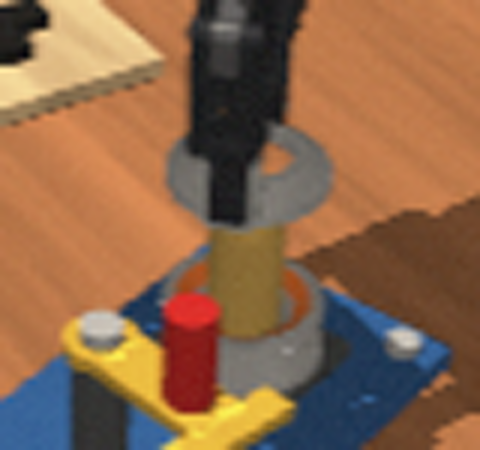

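The domed washer is level over the post at crop (248,178), with the dished one already seated below. Lowering.

>>> drive_tool(series="0.006 0.006 0.04 0 0 0 0.5; 0.006 0.006 0.08 0 0 0 0.5; 0.006 0.006 0.12 0 0 0 0.5; 0.006 0.006 0.16 0 0 0 0.5; 0.006 0.006 0.2 0 0 0 0.5; 0.006 0.006 0.22 0 0 0 0.5; 0.006 0.006 0.22 0 0 0 0.5")

```text
time_s: 19.65
eef_pos: [507.3, 134.5, 71.8]
ee_rot: [-0.0, 0.382, 0.924, 0.0]
force: [0.4, -0.9, -1.7]
grip_width: 0.723
```

```bash
python3 go.py 507.2 134.3 45
```

```text
t 19.65 at [507.3 134.5  71.8] F [ 0.4 -0.9 -1.7] shift [-0.001 -0.002  0.223]
turn [-0.    -0.     0.002] w 0.723
```

>>> drive_tool(series="0 0 0.06 0 0 0 0.5; 0 0 0.12 0 0 0 0.5; 0 0 0.18 0 0 0 0.5; 0 0 0.22 0 0 0 0.5; 0 0 0.22 0 0 0 0.5; 0 0 0.22 0 0 0 0.5")

```text
time_s: 20.25
eef_pos: [507.4, 134.5, 45.4]
ee_rot: [-0.0, 0.382, 0.924, 0.0]
force: [0.3, -0.3, -1.0]
grip_width: 0.731
```

>>> drive_tool(series="0 0 0.008 0 0 0 0.5; 0 0 0.016 0 0 0 0.5; 0 0 0.024 0 0 0 0.5; 0 0 0.024 0 0 0 0.5; 0 0 0.024 0 0 0 0.5")

```text
time_s: 20.75
eef_pos: [507.4, 134.5, 42.6]
ee_rot: [-0.0, 0.382, 0.924, 0.0]
force: [-0.2, 0.2, -1.1]
grip_width: 0.725
```

>>> drive_tool(series="0 0 0.008 0 0 0 0.5; 0 0 0.012 0 0 0 0.5; 0 0 0.012 0 0 0 0.5; 0 0 0.012 0 0 0 0.5")

```text
time_s: 21.15
eef_pos: [507.6, 134.5, 42.3]
ee_rot: [0.0, 0.382, 0.924, 0.0]
force: [-5.0, -0.1, 12.7]
grip_width: 0.726
```

Contact at TCP 42.3, so the underside is at 46 mm, as expected for seated. Release and go to the last washer, dA.

>>> drive_tool(series="0 0 -0.006 0 0 0 0.8; 0 0 -0.006 0 0 0 1; 0 0 -0.006 0 0 0 1; 0 0 -0.006 0 0 0 1; 0 0 -0.1 0 0 0 1; 0 0 -0.3 0 0 0 1; 0 0 -0.6 0 0 0 1; 0 0 -0.8 0 0 0 1; 0 0 -0.8 0 0 0 1; -0.3 -0.2 -0.8 0 0 0 1; -0.7 -0.5 -0.8 0 0 0 1; -1 -0.66 -0.8 0 0 0 1; -1 -0.66 -0.8 0 0 0 1; -1 -0.66 -0.8 0 0 0 1")

```text
time_s: 22.55
eef_pos: [536.3, -7.1, 137.9]
ee_rot: [-0.0, 0.383, 0.924, 0.0]
force: [-1.0, -0.0, 0.0]
grip_width: 1.001
```

>>> drive_tool(series="-0.3 -0.2 0 0 0 0 1; -0.7 -0.45 0 0 0 0 1; -1 -0.66 0 0 0 0 1; -1 -0.66 0.1 0 0 0 1; -1 -0.66 0.2 0 0 0 1; -1 -0.66 0.2 0 0 0 1")

```text
time_s: 23.15
eef_pos: [563.9, -145.7, 111.7]
ee_rot: [-0.003, 0.382, 0.924, 0.0]
force: [-0.2, 0.3, -0.0]
grip_width: 0.998
```

```bash
python3 go.py 575.2 -203.6 55; python3 chk.py 46 o s2.png
```

```text
t 23.15 at [ 563.9 -145.7  111.7] F [-0.2  0.3 -0. ] shift [-0.41  -0.274  0.471]
turn [-0.003 -0.01   0.002] w 0.998
stack top washer, top cam [507.2 134.5] radii 13.87 13.87
```

View pics/s2.png

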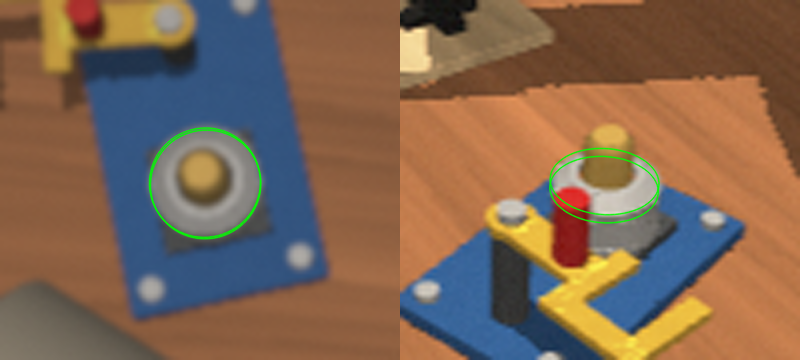

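The third layer, the domed washer, is seated and matches its outline at z 46–52 in both views (radii 13.87 vs 13.87 px). Ten pictures viewed so far. Now dA.

>>> drive_tool(series="-0.2 -0.13 0 -0.003 -0.01 0 1; -0.41 -0.274 0 -0.003 -0.01 0 1; -0.41 -0.274 0.2 -0.003 -0.01 0 1; -0.41 -0.274 0.471 -0.003 -0.01 0 1; -0.41 -0.274 0.471 -0.003 -0.01 0 1; -0.41 -0.274 0.471 -0.003 -0.01 0 1")

```text
time_s: 23.85
eef_pos: [576.9, -203.5, 58.2]
ee_rot: [0.002, 0.382, 0.924, -0.0]
force: [0.5, -1.0, 0.6]
grip_width: 1.002
```

```bash
python3 go.py 575.2 -203.6 17
```

```text
t 23.85 at [ 576.9 -203.5   58.2] F [ 0.5 -1.   0.6] shift [ 0.011 -0.011  0.344]
turn [0.003 0.008 0.005] w 1.002
```

>>> drive_tool(series="0.011 -0.011 0.15 0.003 0.008 0 1; 0.011 -0.011 0.3 0.003 0.008 0 1; 0.011 -0.011 0.344 0.003 0.008 0 1; 0.011 -0.011 0.344 0.003 0.008 0 1; 0.011 -0.011 0.344 0.003 0.008 0 0.5; 0.011 -0.011 0.344 0.003 0.008 0 0.5; 0.011 -0.011 0.344 0.003 0.008 0 0.5; 0.011 -0.011 0.344 0.003 0.008 0 0.5; 0.011 -0.011 0.344 0.003 0.008 0 0.5; 0.011 -0.011 0.344 0.003 0.008 0 0.5", newtons=40)

```text
time_s: 24.85
eef_pos: [575.7, -203.9, 18.9]
ee_rot: [0.001, 0.382, 0.924, -0.0]
force: [-3.1, 1.1, 9.0]
grip_width: 0.735
```

>>> drive_tool(series="0 0 -0.1 0 0 0 0.5; 0 0 -0.25 0 0 0 0.5; 0 0 -0.5 0 0 0 0.5; 0 0 -0.8 0 0 0 0.5; 0.15 0.1 -0.9 0 0 0 0.5; 0.45 0.3 -0.9 0 0 0 0.5; 0.75 0.5 -0.9 0 0 0 0.5; 1 0.66 -0.9 0 0 0 0.5; 1 0.66 -0.9 0 0 0 0.5; 1 0.66 -0.9 0 0 0 0.5")

```text
time_s: 25.85
eef_pos: [546.6, -62.8, 127.8]
ee_rot: [0.002, 0.381, 0.925, -0.0]
force: [-0.3, -0.1, -0.5]
grip_width: 0.737
```

>>> drive_tool(series="0.25 0.16 0 0 0 0 0.5; 0.55 0.36 0 0 0 0 0.5; 0.8 0.53 0 0 0 0 0.5; 1 0.66 0 0 0 0 0.5; 1 0.66 0 0 0 0 0.5; 1 0.66 0 0 0 0 0.5")

```text
time_s: 26.45
eef_pos: [517.9, 77.2, 127.8]
ee_rot: [0.002, 0.381, 0.925, -0.0]
force: [0.3, -0.0, -1.6]
grip_width: 0.724
```

```bash
python3 go.py 507.3 134.3 95
```

```text
t 26.45 at [517.9  77.2 127.8] F [ 0.3 -0.  -1.6] shift [0.399 0.275 0.272]
turn [0.002 0.009 0.007] w 0.724
```

>>> drive_tool(series="0.15 0.1 0 0 0.009 0 0.5; 0.3 0.2 0 0 0.009 0 0.5; 0.399 0.275 0 0 0.009 0 0.5; 0.399 0.275 0 0 0.009 0 0.5; 0.399 0.275 0.1 0 0.009 0 0.5; 0.399 0.275 0.25 0 0.009 0 0.5; 0.399 0.275 0.25 0 0.009 0 0.5; 0.399 0.275 0.25 0 0.009 0 0.5")

```text
time_s: 27.25
eef_pos: [507.5, 133.5, 97.4]
ee_rot: [-0.0, 0.381, 0.924, 0.0]
force: [0.6, 0.1, -0.7]
grip_width: 0.736
```

```bash
python3 go.py 507.3 134.3 74
```

```text
t 27.25 at [507.5 133.5  97.4] F [ 0.6  0.1 -0.7] shift [0.006 0.004 0.195]
turn [ 0.001 -0.001  0.005] w 0.736
```

>>> drive_tool(series="0.006 0.004 0.04 0 0 0 0.5; 0.006 0.004 0.08 0 0 0 0.5; 0.006 0.004 0.12 0 0 0 0.5; 0.006 0.004 0.16 0 0 0 0.5; 0.006 0.004 0.195 0 0 0 0.5; 0.006 0.004 0.195 0 0 0 0.5")

```text
time_s: 27.85
eef_pos: [507.0, 134.3, 73.4]
ee_rot: [-0.001, 0.381, 0.924, 0.0]
force: [-0.3, -0.6, -1.1]
grip_width: 0.732
```

```bash
python3 go.py 507.3 134.3 59
```

```text
t 27.85 at [507.  134.3  73.4] F [-0.3 -0.6 -1.1] shift [-0.002  0.002  0.12 ]
turn [-0.001 -0.002  0.005] w 0.732
```

>>> drive_tool(series="0 0 0.04 0 0 0 0.5; 0 0 0.08 0 0 0 0.5; 0 0 0.11 0 0 0 0.5; 0 0 0.12 0 0 0 0.5; 0 0 0.12 0 0 0 0.5")

```text
time_s: 28.35
eef_pos: [506.9, 134.4, 58.8]
ee_rot: [-0.001, 0.381, 0.924, -0.0]
force: [-0.7, -0.2, -1.5]
grip_width: 0.732
```

>>> drive_tool(series="0 0 0.008 0 0 0 0.5; 0 0 0.016 0 0 0 0.5; 0 0 0.02 0 0 0 0.5; 0 0 0.02 0 0 0 0.5; 0 0 0.02 0 0 0 0.5")

```text
time_s: 28.85
eef_pos: [507.2, 134.4, 57.9]
ee_rot: [-0.0, 0.381, 0.924, 0.0]
force: [-4.3, -0.3, 12.4]
grip_width: 0.732
```

Contact at TCP 57.9, so the underside is at 59 mm, as expected. Release, clear the view, and measure the knob.

>>> drive_tool(series="0 0 -0.006 0 0 0 0.8; 0 0 -0.006 0 0 0 1; 0 0 -0.006 0 0 0 1; 0 0 -0.006 0 0 0 1; 0 0 -0.1 0 0 0 1; 0 0 -0.3 0 0 0 1; 0 0 -0.6 0 0 0 1; 0 0 -0.9 0 0 0 1; 0 0 -0.9 0 0 0 1; -0.3 -0.3 -0.9 0 0 0 1; -0.7 -0.7 -0.9 0 0 0 1; -0.9 -1 -0.9 0 0 0 1; -0.9 -1 -0.9 0 0 0 1; -0.9 -1 -0.9 0 0 0 1")

```text
time_s: 30.25
eef_pos: [499.0, -28.2, 165.8]
ee_rot: [-0.0, 0.383, 0.924, 0.0]
force: [0.5, 0.6, -0.4]
grip_width: 0.994
```

```bash
cat > knob.py <<'E'
from m import *
def knob(c,p,k=8):
    u=proj([*p,101],c).astype(int); x0,y0=u-20
    f=cv2.resize(c["frame"][y0:y0+40,x0:x0+40],None,fx=k,fy=k,interpolation=cv2.INTER_CUBIC).astype(float)
    R,G,B=f[...,0],f[...,1],f[...,2]; m=((R-G)>0.55*R)&(R>50)
    n,l,st,_=cv2.connectedComponentsWithStats(m.astype(np.uint8)); i=1+np.argmax(st[1:,4])
    cs,_=cv2.findContours((l==i).astype(np.uint8),cv2.RETR_EXTERNAL,cv2.CHAIN_APPROX_NONE)
    o,r=mcen((cv2.convexHull(cs[0])[:,0,:]+.5)/k-.5+[x0,y0])
    mod=lambda q:mcen(cv2.convexHull(np.vstack([pj(circ(q,10,z),c) for z in(81,121)]).astype(np.float32))[:,0,:])
    s=least_squares(lambda q:mod(q)[0]-o,p,diff_step=1e-3).x
    return s,r,mod(s)[1],o
if __name__=="__main__":
    T=eyes.capture("top");S=eyes.capture("scene"); ob=[]
    for c in(T,S):
        s,r,rm,o=knob(c,(585,208)); print("knob",np.round(s,1),"radii",round(r,2),round(rm,2)); ob.append((proj([*s,101],c),c))
    print("tri (z should be 101)",np.round(tri(ob),1))
    a=np.array([507.2,134.5]); pv=np.array([590.5,161.5]); pv=a+(pv-a)/np.linalg.norm(pv-a)*90; print("pivot",pv)
E
python3 knob.py; python3 chk.py 59 d s3.png
```

```text
knob [585.9 208.2] radii 4.67 5.86
knob [582.9 209.3] radii 7.28 7.82
tri (z should be 101) [584.5 209.  101.8]
pivot [592.81494338 162.25034179]
stack top washer, top cam [507.4 133.8] radii 14.52 14.14
```

View pics/s3.png

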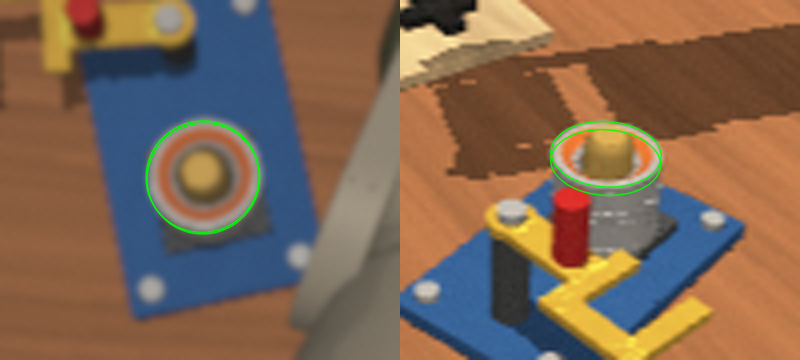

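The full stack alternates (domed, dished, domed, dished). The top orange washer matches its outline at z 66–72 in both views, and the knob triangulates to (584.5, 209.0, 101.8). Heading over the knob.

>>> drive_tool(series="0.2 0.4 0 0 0 0 1; 0.35 0.75 0 0 0 0 1; 0.45 0.95 0 0 0 0 1; 0.45 0.95 0 0 0 0 1; 0.45 0.95 0 0 0 0 1; 0.45 0.95 0 0 0 0 1")

```text
time_s: 31.05
eef_pos: [540.9, 93.4, 165.8]
ee_rot: [-0.0, 0.38, 0.925, 0.0]
force: [-0.1, -1.2, 0.2]
grip_width: 0.998
```

```bash
python3 go.py 584.8 208.7 93
```

```text
t 31.05 at [540.9  93.4 165.8] F [-0.1 -1.2  0.2] shift [0.415 0.94  0.607]
turn [ 0.    -0.001  0.01 ] w 0.998
```

>>> drive_tool(series="0.2 0.45 0 0 0 0 1; 0.35 0.8 0 0 0 0 1; 0.415 0.94 0 0 0 0 1; 0.415 0.94 0 0 0 0 1; 0.415 0.94 0.2 0 0 0 1; 0.415 0.94 0.45 0 0 0 1; 0.415 0.94 0.607 0 0 0 1; 0.415 0.94 0.607 0 0 0 1; 0.415 0.94 0.607 0 0 0 0.15; 0.415 0.94 0.607 0 0 0 0.15; 0.415 0.94 0.607 0 0 0 0.15; 0.415 0.94 0.607 0 0 0 0.15; 0.415 0.94 0.607 0 0 0 0.15; 0.415 0.94 0.607 0 0 0 0.15; 0.415 0.94 0.607 0 0 0 0.15; 0.415 0.94 0.607 0 0 0 0.15; 0.415 0.94 0.607 0 0 0 0.15; 0.415 0.94 0.607 0 0 0 0.15", newtons=20)

```text
time_s: 32.85
eef_pos: [585.1, 208.5, 93.7]
ee_rot: [0.0, 0.38, 0.925, 0.0]
force: [-1.8, -2.7, 5.3]
grip_width: 0.228
```

```bash
python3 go.py 550 148.4 93
python3 - <<'E'
from h import *
from scipy.spatial.transform import Rotation as Ro
s=telemetry.sense();q=s["ee_rot"];R=Ro.from_quat([q[1],q[2],q[3],q[0]]);p=s["eef_pos"]
a=np.array([507.2,134.5]);pv=np.array([592.0,162.0]); pv=a+(pv-a)/np.linalg.norm(pv-a)*90
d=p[:2]-pv; print("pivot",pv,"r",np.hypot(*d)); f0=np.arctan2(d[1],d[0]); h=np.arctan2(*(a-pv)[::-1])%(2*np.pi)
r0=np.hypot(*d)
for i,f in enumerate(np.linspace(f0,h+.03,15)[1:]):
    r=r0+(45-r0)*min(1,(i+1)/5)
    t=np.array([pv[0]+r*np.cos(f),pv[1]+r*np.sin(f),p[2]]); w=R.inv().apply(t-p)/120
    print("%.3f %.3f %.3f"%tuple(w),end="; ")
print(np.degrees([f0,h]))
E
```

```text
t 32.85 at [585.1 208.5  93.7] F [-1.8 -2.7  5.3] shift [-0.145 -0.561  0.005]
turn [0.001 0.    0.01 ] w 0.228
pivot [592.81085438 162.26295396] r 46.83703860645241
0.023 -0.043 -0.000; 0.041 -0.088 -0.000; 0.053 -0.134 -0.000; 0.058 -0.181 -0.000; 0.058 -0.228 -0.000; 0.055 -0.275 -0.000; 0.047 -0.321 -0.000; 0.032 -0.365 -0.000; 0.012 -0.408 -0.000; -0.013 -0.447 -0.000; -0.042 -0.483 -0.000; -0.076 -0.516 -0.000; -0.114 -0.543 -0.000; -0.155 -0.566 -0.000; [ 99.53646478 197.96748742]
```

The knob is gripped (opening 19.4 mm). I'll swing the first half of the arc and check the force.

>>> drive_tool(series="0.023 -0.043 0 0 0 0 0.15; 0.041 -0.088 0 0 0 0 0.15; 0.053 -0.134 0 0 0 0 0.15; 0.058 -0.181 0 0 0 0 0.15; 0.058 -0.228 0 0 0 0 0.15; 0.055 -0.275 0 0 0 0 0.15; 0.047 -0.321 0 0 0 0 0.15; 0.047 -0.321 0 0 0 0 0.15")

```text
time_s: 33.65
eef_pos: [553.3, 186.0, 93.6]
ee_rot: [-0.0, 0.38, 0.925, 0.001]
force: [-1.2, 6.0, 1.1]
grip_width: 0.223
```

>>> drive_tool(series="-0.01 -0.03 0 0 0 0 0.15; -0.021 -0.059 0 0 0 0 0.15; -0.036 -0.088 0 0 0 0 0.15; -0.054 -0.116 0 0 0 0 0.15; -0.074 -0.141 0 0 0 0 0.15; -0.095 -0.166 0 0 0 0 0.15; -0.12 -0.187 0 0 0 0 0.15; -0.145 -0.208 0 0 0 0 0.15; -0.17 -0.224 0 0 0 0 0.15; -0.195 -0.239 0 0 0 0 0.15; -0.214 -0.247 0 0 0 0 0.15; -0.214 -0.247 0 0 0 0 0.15; -0.214 -0.247 0 0 0 0 0.15")

```text
time_s: 34.95
eef_pos: [550.6, 148.2, 93.6]
ee_rot: [-0.0, 0.38, 0.925, 0.002]
force: [0.9, 6.7, 0.9]
grip_width: 0.221
```

>>> drive_tool(series="-0.022 -0.012 0 0 0 0 0.15; -0.022 -0.012 0 0 0 0 0.15; -0.022 -0.012 0 0 0 0 0.15")

```text
time_s: 35.25
eef_pos: [550.6, 148.2, 93.5]
ee_rot: [-0.002, 0.379, 0.925, 0.004]
force: [-1.9, 15.1, 2.7]
grip_width: 0.228
```

It's firmly on its stop: no motion with 15 N of reaction. Relax, open, lift off and move clear.

>>> drive_tool(series="-0.003 -0.002 0 0 0 0 0.15; -0.003 -0.002 0 0 0 0 0.6; -0.003 -0.002 0 0 0 0 0.6; -0.003 -0.002 0 0 0 0 0.6; -0.003 -0.002 0 0 0 0 0.6; -0.003 -0.002 0 0 0 0 0.6; 0 0 -0.1 0 0 0 0.6; 0 0 -0.3 0 0 0 0.6; 0 0 -0.6 0 0 0 0.6; 0 0 -0.9 0 0 0 0.6; 0 0 -0.9 0 0 0 0.6; -0.4 -0.3 -0.9 0 0 0 0.6; -0.8 -0.7 -0.9 0 0 0 0.6; -1 -1 -0.9 0 0 0 0.6; -1 -1 -0.9 0 0 0 0.6; -1 -1 -0.9 0 0 0 0.6")

```text
time_s: 36.85
eef_pos: [551.5, -25.1, 200.1]
ee_rot: [-0.002, 0.381, 0.924, 0.004]
force: [0.1, 0.3, -0.7]
grip_width: 0.6
```

Run:
```python
from knob import *
T=eyes.capture("top");S=eyes.capture("scene");ob=[];o=[]
for c in(T,S):
    s,r,rm,_=knob(c,(550,149)); print("knob",np.round(s,1),"radii",round(r,2),round(rm,2)); ob.append((proj([*s,101],c),c))
    u=proj([540,145,50],c).astype(int);x0,y0=u-[50,45]; o.append(cv2.resize(c["frame"][y0:y0+90,x0:x0+100],None,fx=4,fy=4,interpolation=cv2.INTER_CUBIC))
top=np.hstack(o)
small=np.hstack([cv2.resize(c["frame"],(400,250)) for c in(T,S)])
save("end.png",np.vstack([top[:350],small])[:600])
t=tri(ob);print("tri",np.round(t,1)); a=np.array([507.2,134.5]);pv=np.array([592.4,163.8])
for nm,k in(("tri",t[:2]),("top",None)):
    if k is not None:
        d=k-pv;e=a-pv; print("angle from home (rad)",np.arctan2(e[0]*d[1]-e[1]*d[0],e@d))
print(telemetry.sense()["time_s"],telemetry.sense()["eef_pos"])
for n in("grease_jar","wrench","hammer"):
    print(n,[(np.round(r["rect"]),round(r["confidence"],2)) for r in nets.spot_in(n,T)[:2]])
```

```text
knob [549.9 150.1] radii 4.39 5.66
knob [547.3 150.6] radii 7.14 7.35
tri [548.8 150.7 101.9]
angle from home (rad) -0.04006950898891362
36.95 [551.78229389 -22.28499244 200.13372046]
grease_jar []
wrench [(array([284.,  87., 312., 158.]), 0.9)]
hammer [(array([147., 120., 194., 231.]), 0.76), (array([248., 167., 312., 247.]), 0.73)]
```

View pics/end.png

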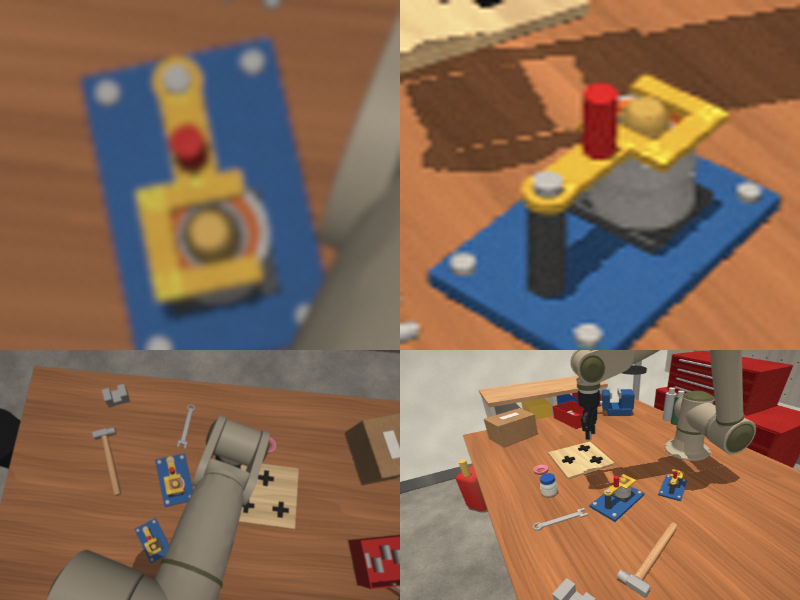

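The keeper's fork is round the arbor above the stack; the jar, wrench and hammer look unmoved. The knob now reads about 1–2 mm short of where the gripper stood at the stop, which could be slip in the pads or spring-back. To be certain, I'll push the knob once more with shut fingers.

>>> drive_tool(series="0.25 0.2 0 0 0 0 0; 0.5 0.45 0 0 0 0 0; 0.65 0.6 0 0 0 0 0; 0.65 0.6 0 0 0 0 0; 0.65 0.6 0 0 0 0 0; 0.65 0.6 0 0 0 0 0")

```text
time_s: 37.7
eef_pos: [546.7, 84.4, 201.0]
ee_rot: [-0.002, 0.379, 0.925, 0.004]
force: [-0.0, 0.7, -0.0]
grip_width: 0.001
```

```bash
python3 go.py 537.3 186.4 93
```

```text
t 37.7 at [546.7  84.4 201. ] F [-0.   0.7 -0. ] shift [0.646 0.546 0.907]
turn [ 0.012 -0.013  0.017] w 0.001
```

>>> drive_tool(series="0.3 0.25 0 0.01 -0.01 0 0; 0.55 0.45 0 0.01 -0.01 0 0; 0.646 0.546 0 0.01 -0.01 0 0; 0.646 0.546 0 0.01 -0.01 0 0; 0.646 0.546 0.3 0.01 -0.01 0 0; 0.646 0.546 0.6 0.01 -0.01 0 0; 0.646 0.546 0.907 0.01 -0.01 0 0; 0.646 0.546 0.907 0.01 -0.01 0 0; 0.646 0.546 0.907 0.01 -0.01 0 0")

```text
time_s: 38.6
eef_pos: [538.1, 185.3, 94.0]
ee_rot: [-0.0, 0.379, 0.925, 0.001]
force: [1.2, 0.7, 1.0]
grip_width: 0.002
```

```bash
python3 go.py 541.3 174.6 93
```

```text
t 38.6 at [538.1 185.3  94. ] F [1.2 0.7 1. ] shift [-0.082 -0.045  0.008]
turn [ 0.003 -0.002  0.015] w 0.002
```

>>> drive_tool(series="-0.04 -0.02 0 0 0 0 0; -0.07 -0.035 0 0 0 0 0; -0.089 -0.045 0 0 0 0 0; -0.104 -0.052 0 0 0 0 0; -0.104 -0.052 0 0 0 0 0")

```text
time_s: 39.1
eef_pos: [542.8, 172.1, 94.4]
ee_rot: [0.0, 0.379, 0.925, 0.001]
force: [-0.7, -0.3, 0.8]
grip_width: -0.001
```

>>> drive_tool(series="-0.015 -0.0075 0.003 0 0 0 0; -0.03 -0.015 0.003 0 0 0 0; -0.03 -0.015 0.003 0 0 0 0; -0.03 -0.015 0.003 0 0 0 0")

```text
time_s: 39.5
eef_pos: [543.0, 171.3, 94.3]
ee_rot: [-0.002, 0.379, 0.925, 0.003]
force: [-6.1, 17.1, 4.9]
grip_width: -0.003
```

>>> drive_tool(series="-0.015 -0.0075 0.003 0 0 0 0; -0.022 -0.011 0.003 0 0 0 0; -0.022 -0.011 0.003 0 0 0 0; -0.022 -0.011 0.003 0 0 0 0")

```text
time_s: 39.9
eef_pos: [542.9, 171.4, 94.3]
ee_rot: [-0.003, 0.379, 0.925, 0.005]
force: [-5.9, 16.0, 5.3]
grip_width: -0.002
```

The knob met solid resistance (about 17 N) right at contact and did not yield further, so the keeper is on its stop. Backing off and lifting clear.

>>> drive_tool(series="0.04 0.02 0 0 0 0 0; 0.12 0.06 0 0 0 0 0; 0.12 0.06 -0.2 0 0 0 0; 0.12 0.06 -0.5 0 0 0 0; 0.12 0.06 -0.9 0 0 0 0; 0.12 0.06 -0.9 0 0 0 0; -0.3 -0.3 -0.9 0 0 0 0; -0.7 -0.7 -0.9 0 0 0 0; -1 -1 -0.9 0 0 0 0; -1 -1 -0.9 0 0 0 0; -1 -1 -0.9 0 0 0 0; -1 -1 -0.9 0 0 0 0")

```text
time_s: 41.1
eef_pos: [544.5, 0.3, 200.0]
ee_rot: [-0.003, 0.379, 0.925, 0.005]
force: [-0.7, 0.1, 0.0]
grip_width: -0.001
```

Run:
```python
from knob import *
T=eyes.capture("top");S=eyes.capture("scene");ob=[]
for c in(T,S):
    s,r,rm,_=knob(c,(550,149)); print("knob",np.round(s,1)); ob.append((proj([*s,101],c),c))
print("tri",np.round(tri(ob),1))
print([(np.round(r["rect"]),round(r["confidence"],2)) for r in nets.spot_in("grease_jar",S)[:1]])
s=telemetry.sense();print(s["time_s"],s["eef_pos"],s["force"])
print(ctrl.finish_job())
```

```text
knob [550.2 149.7]
knob [547.3 150.1]
tri [549.  150.4 102.1]
[(array([224., 196., 252., 234.]), 0.92)]
41.25 [544.52832196   1.65935713 200.23641625] [ 0.05480153  0.74668142 -0.31552701]
the job is handed in; nothing more can be done
None
```

The job is done and handed in at 41.3 s. The stack on the larger arbor is domed, dished, domed, dished, and the yellow keeper is home and released.

- **Stack:** each washer met its seat at the expected height (undersides at about 33, 46 and 59 mm). Outlines in both cameras agreed after each placing, and none of the three was dropped.
- **Keeper:** I gripped the knob, swung it to its stop (15 N reaction, no motion) and released it. The knob then measured 1–2 mm short of where the gripper had stood. I pushed it again with shut fingers, and it met about 17 N at once and moved under 1 mm.
- **Last checks:** the final knob position (549.0, 150.4) is still about 1.5 mm from my computed home point (549.8, 149.2). That is within camera calibration, so I treated it as home.
- **Bystanders:** the wrench and hammer were found where they started in the last check from above. The jar was hidden from above by the arm, but the scene camera found it in its original place.

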